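Pin the steamer tiers together

TASK

Take the red-handled steel pin out of its wooden block and thread it down through the steel lug of the steamer's upper tier, then on through the lug of the lower tier, until its collar sits fully home on the upper lug; then let go of it. The tiers have twisted a little on each other, so feel for the holes with a light touch, ease the tier round with the pin where needed, and never force it. Leave everything else on the bench alone.

Things in the scene. Friction and masses are not known exactly. Their poses are not given: they have to be found in the camera images.
- steamer: Round two-tier bamboo steamer, 200 mm across, fixed; origin at the centre of its underside, z up its axis. Flat lid 148 mm high, loop handle on its centre to 163 mm. Two steel lugs, one above the other, on its own -x side, one on each tier: plates 52 mm wide (y), 10 mm thick, 97 to 141 mm from the axis, with a sharp-edged upright through hole 10 mm across, 125 mm from the axis. A lug springs down 1 mm per 3 N, at most 4 mm.
- upper_nominal (a point): Fixed mark on the steamer, at (-125, 0, 105) mm of it: where the upper hole's mouth (lug top face) would be if the upper tier were not twisted. The real hole lies up to 9.5 mm to either side of it along the 125 mm arc (steamer's y); not measured. Pushed sideways at the lug with 3 to 4 N the tier turns stiffly about the steamer's axis (to stops 13.5 mm either side) and stays where left.
- lower_nominal (a point): The same for the lower tier, at (-125, 0, 60) mm of the steamer: nominal mouth of the lower hole, on the lower lug's top face (underside at 50 mm). The real hole lies up to 6.5 mm to either side along the arc, independently of the upper one; this tier too turns stiffly at 3 to 4 N (stops at 10 mm) and stays where left.
- pin: Steel pin, loose, 90 g, upright: shaft 8 mm thick, 70 mm long; above it a round collar 24 mm across, 5 mm thick; above that a square red handle 18 x 18 mm, 45 mm high. Origin at the centre of the collar's underside, z up towards the handle, x and y square to the handle's faces: shaft z -70 to 0, handle 5 to 50 mm. At the start it stands in the pin block, collar on the block's top.
- pin_tip (a point): Lower end of the pin's shaft, 70 mm below the collar's underside on the axis; the last 2 mm are bevelled from 8 to 5 mm across.
- pin_block: Dark wooden block 60 x 60 x 75 mm, fixed, with a loose upright hole 14 mm across and 73 mm deep in the middle of its top, in which the pin stands at the start; origin at the centre of its underside.
- mug: Blue mug 80 mm across and 70 mm high, bystander; origin at the centre of its underside.
- plate: Green melamine plate 200 mm across, 22 mm high, bystander; origin at the centre of its underside.
- spoon: Steel slotted spoon 290 mm long lying on the bench, bystander; origin on the bench, under its handle, 115 mm from the middle of its bowl; handle along -x.
- bowl: White bowl 110 mm across and 50 mm high, bystander; origin at the centre of its underside.
- soap: Yellow bottle 60 mm across and 170 mm high, bystander; origin at the centre of its underside.
Mind the look-alikes: they are no part of the job. Several things have the shape of the pin; the one meant has the colours described above.

How it is judged:
By the outcome, as a careful person would: the job done as asked, in the order asked, and still so for the second after the job is handed in, with the robot touching nothing.
It also fails if it takes over 72 s, if anything falls off the work surface, if the arm or the gripper's body presses on something with over 40 N, if the wrist force passes 120 N, or if a joint passes its speed limit or range.

ROBOT

A 7-joint arm with a two-finger parallel gripper is mounted at the origin on the work surface. World frame = base frame: x ahead of the robot, y to its left, z up, the work surface at z = 0. Lengths are in mm, angles in rad, forces in N, time in s.
With the tool pointing down it reaches from about 400 to 875 mm from the base axis. Payload 19.3 kg.
Tool frame: the origin (TCP) lies on the centre line of the jaws, within the pads' length; the fingertips stand ctrl.finger_overhang ahead of it and the grasp point (between the pads) lies 11 mm behind it (ctrl.finger_overhang is the distance from the TCP to the fingertips, in mm); z points along the fingers, y is the direction in which the jaws open and shut (so a half turn about z gives the same grasp; the last joint's range is limited). The gripper opens to 85 mm and grips with 20 to 120 N. Pads are 22 mm wide; open, the fingers measure 114 mm over their backs; the gripper's body (76 mm by 85 mm) begins 54 mm behind the grasp point. The pads swing forward as they close: fully open they stand 13 mm farther back than shut.
Start: joints at [-1.365, 0.521, -0.036, 1.599, 0.021, 1.021, -0.113], TCP at [170.217, 601.366, 239.291] pointing down, gripper open.
Joint ranges: [-2.91, 2.91], [-0.3, 2.13], [-1.5, 1.42], [0.17, 2.43], [-1.26, 4.41], [0.16, 1.93], [-2.52, 2.52]. Speed limits (rad/s): [1.89, 1.89, 2.39, 2.39, 3.01, 3.01, 3.01].

INTERFACE

Orientations are given as a unit quaternion [w, x, y, z].
In Python, from bench import ctrl gives the robot as it stands.
- The arm moves only by the tool arm_command, never from a script. Its argument "deltas" is a list of rows, each a list of 7 numbers: the turn, a rotation vector about the tool's x, y, z in degrees, then the shift along the tool's x, y, z in m, then the closure in counts, from 0 (fully open) to 255 (shut). In form: [[wx, wy, wz, tx, ty, tz, grip], ...]. A call has 1 to 8 rows; each row is the pose to reach, as a shift and turn from the pose measured when the call began, along the tool's axes at that moment; what a row does not reach only later rows make up. A row lasts 1/12 s, in which the tool goes at most 41.7 mm and 7.16 degrees, less where a joint would pass 70% of its speed; a pose out of reach is approached as far as the arm can. A call with a gripper value outside its range is refused whole. The fingers move at their own pace and stop on an object; "squeeze" is the grip in N (left out, the last holds). Time passes only in rows, so rows that repeat a pose let the fingers close. It gives the time, the measured TCP pose, the force and the opening at its end, in the units of the state.
- ctrl.get_obs(): the state, without advancing time (a new reading comes with each control period).
- ctrl.get_image(name): name is "side" or "top" or "wrist"; returns a dict with "color" (420x560x3 uint8, blue, green, red), "intrinsics" (3x3 intrinsics, pixels), "R" (3x3) and "t" (3): a world point X has camera coordinates R X + t; the wrist camera has in their place "tool_from_camera" (4x4, takes a point from camera to tool coordinates, whose origin is the TCP and whose axes are the flange's). Camera axes: x right, y down, z forward; pixel columns grow to the right and rows downward; lengths in mm; the calibration is good to about 2 mm. A picture is of the moment at which its call begins: read the wrist's pose just before it. There is no depth.
- ctrl.sign_off(): hands the job in, once; it reports no verdict.
The state is a dict: "time": time; "joint_positions": joint angles; "dq": joint speeds; "joint_torque": joint torques, N m; "tcp_pos": TCP position; "tcp_rot": TCP orientation; "ft_force": force on the tool from outside, world axes, zero at the start; "ft_torque": the same for the moment, N m; "width": finger opening in mm.
Only numpy, scipy, OpenCV 4.12 (cv2) and the standard library are available. Lean on these libraries where they do the work, as an engineer would, in place of code of your own. Each camera call takes 0.05 s, during which the arm holds its last target. There are 200 camera calls.

## Working session

There is one attempt and no reset: what is moved stays moved. The work goes in short steps, Python scripts to look and compute and a tool call to move; the robot and the scene stay as the last step left them, time stands still between calls to the robot, and variables do not carry over. Pictures are saved under pics/ and viewed, about 8 in all and at most 12, crops included, and the job is handed in when it is done.

Besides the shell and the picture viewer there is one more tool, called after "Emit:" as a command line: name --pt "numbers of a row" for each row, then --argument value for the rest. arm_command: Moves the arm, as the interface text tells. Its arguments: {"type":"object","properties":{"deltas":{"type":"array","items":{"type":"array","items":{"type":"number"}}},"squeeze":{"type":"number"}},"required":["deltas"]}

```bash
ls; mkdir -p pics; python3 - <<'E'
from bench import ctrl
import cv2,numpy as np
o=ctrl.get_obs(); print(o, ctrl.finger_overhang)
for n in("top","side"):
    i=ctrl.get_image(n); cv2.imwrite(f"pics/{n}0.png",i["color"]); print(n,i["intrinsics"].tolist(),i["R"].tolist(),i["t"].tolist())
E
```

```text
pics
{'time': 0.0, 'joint_positions': array([-1.36518434,  0.52199876, -0.03633311,  1.59999512,  0.02120583,
        1.02112051, -0.1128015 ]), 'dq': array([-0.00025158,  0.00103111,  0.0002758 ,  0.00080059,  0.00177966,
        0.00038764, -0.00020165]), 'joint_torque': array([ 1.02288239e-03, -9.27113271e+01,  1.98077068e+00, -3.69916248e+01,
        1.79238390e-02,  8.47980904e-03, -5.36359096e-06]), 'tcp_pos': array([170.14903235, 601.05074232, 238.73979003]), 'tcp_rot': array([-3.62869995e-05,  1.37471106e-01,  9.90505614e-01, -5.67103095e-04]), 'ft_force': array([ 0.94258337, -0.57298079, -0.11817547]), 'ft_torque': array([ 0.02048156, -0.0495572 , -0.02402635]), 'width': 85.40103186704728} 8.0
top [[454.3477681503337, 0.0, 271.17150706097857], [0.0, 454.3477681503337, 211.3998532907454], [0.0, 0.0, 1.0]] [[-0.015106955043028558, -0.9998835913518485, -0.0021409471402797915], [-0.9890419879777969, 0.015257574145994122, -0.14684397314192657], [0.14685954489325945, -0.00010087868481702606, -0.9891573504237005]] [55.1567389853357, 603.6102605627144, 1277.8135971089764]
side [[401.31206840992303, 0.0, 277.0168186687925], [0.0, 401.31206840992303, 214.2475893268515], [0.0, 0.0, 1.0]] [[-0.8837489408649624, -0.4678189188674209, 0.011544205030018583], [-0.28741846871108845, 0.5231592214512086, -0.8023060842685528], [0.36929450762749066, -0.7123551699540634, -0.5968012051561948]] [537.8230245651811, 231.45115892045612, 819.3434333923393]
```

View pics/top0.png

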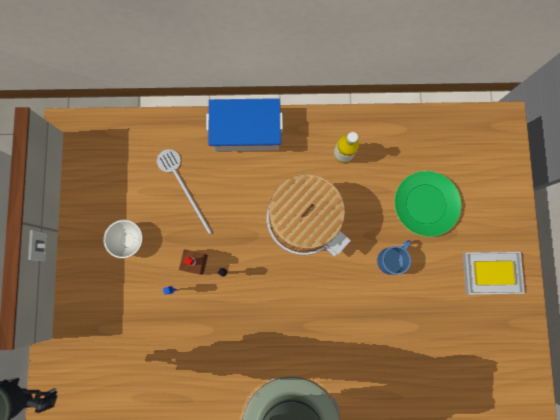

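View pics/side0.png

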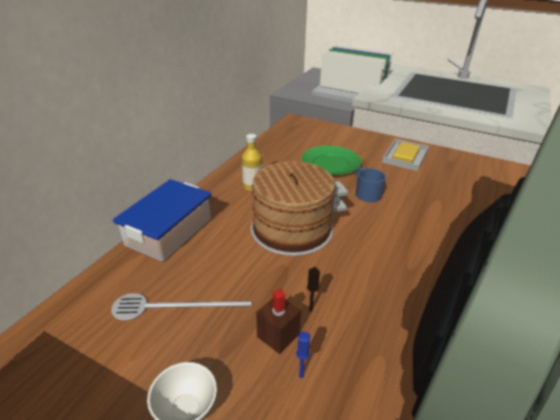

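The top view shows the red pin in its block at about (190,261), the steamer's lid handle at (307,211) and the lug at (338,244). The black pin at (223,272) and the blue one at (168,290) are look-alikes.

```bash
cat > h.py <<'E'
from bench import ctrl
import cv2,numpy as np
from scipy.spatial.transform import Rotation as Ro
def pose():
    o=ctrl.get_obs(); return o["tcp_pos"],Ro.from_quat(o["tcp_rot"],scalar_first=True).as_matrix()
def cam(n):
    p,Rt=pose(); i=ctrl.get_image(n)
    if n=="wrist":
        T=i["tool_from_camera"]; Rc=Rt@T[:3,:3]; c=Rt@T[:3,3]+p
        R=Rc.T; t=-R@c
    else: R,t=i["R"],i["t"]
    return i["color"],i["intrinsics"],R,t
def back(c,uv,z):
    _,K,R,t=c; C=-R.T@t; d=R.T@np.linalg.solve(K,[*uv,1]); return (C+d*(z-C[2])/d[2]).round(1)
def proj(c,X):
    _,K,R,t=c; q=K@(R@np.asarray(X,float)+t); return (q[:2]/q[2]).round(1)
E
python3 - <<'E'
from h import *
c=cam("top"); s=cam("side")
for n,uv,z in [("handle",(307,211),158),("lid",(307,212),148),("lug",(338,244),105),("pinhandletop",(190,261),122),("block",(194,262),75)]: 
    X=back(c,uv,z);print(n,X,"side",proj(s,X))
for n,a,b in (("top",c[0][180:290,130:360],0),("side",s[0][160:360,220:360],0)):
    cv2.imwrite(f"pics/{n}1.png",cv2.resize(a,None,fx=3 if n=="top" else 3,fy=3,interpolation=2))
a=cv2.imread("pics/top1.png");b=cv2.imread("pics/side1.png")
b=b[:, :]; print(a.shape,b.shape)
w=cam("wrist"); print(ctrl.get_image("wrist")["tool_from_camera"], w[1])
E
```

```text
handle [587.2 -49.3 158. ] side [295.  177.3]
lid [585.9 -50.  148. ] side [295.4 180.8]
lug [ 502.1 -136.2  105. ] side [338.4 187.8]
pinhandletop [461.1 266.8 122. ] side [280.8 291.9]
block [460.1 264.   75. ] side [281.6 308.2]
(330, 690, 3) (600, 420, 3)
[[ 1.82425870e-04 -9.64389018e-01 -2.64487784e-01  6.70154357e+01]
 [ 9.99999978e-01  1.48709639e-04  1.47499908e-04  1.87051655e-01]
 [-1.02915408e-04 -2.64487805e-01  9.64389024e-01 -1.34434625e+02]
 [ 0.00000000e+00  0.00000000e+00  0.00000000e+00  1.00000000e+00]] [[353.85907187   0.         280.99715483]
 [  0.         353.85907187 208.8597727 ]
 [  0.           0.           1.        ]]
```

View pics/top1.png

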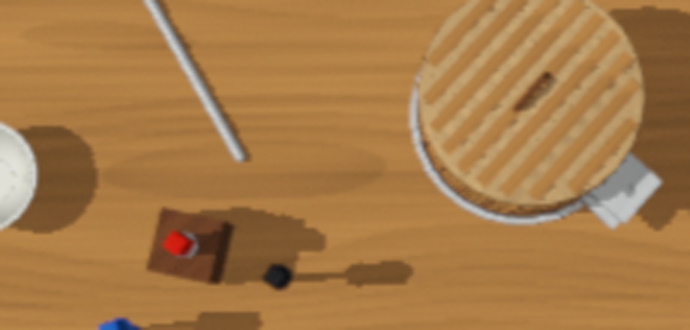

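Emit:
arm_command --pt "0 0 0 -0.371 -0.242 0 0" --pt "0 0 0 -0.371 -0.242 0 0" --pt "0 0 0 -0.371 -0.242 0 0" --pt "0 0 0 -0.371 -0.242 0 0" --pt "0 0 0 -0.371 -0.242 0 0" --pt "0 0 0 -0.371 -0.242 0 0" --pt "0 0 0 -0.371 -0.242 0 0" --pt "0 0 0 -0.371 -0.242 0 0"

```text
time: 0.97
tcp_pos: [390.2, 348.3, 239.4]
tcp_rot: [0.0, 0.137, 0.991, -0.0]
ft_force: [0.8, 1.5, 0.8]
width: 85.2
```

Emit:
arm_command --pt "0 0 0 -0.09 -0.0585 0 0" --pt "0 0 0 -0.09 -0.0585 0 0" --pt "0 0 0 -0.09 -0.0585 0 0" --pt "0 0 0 -0.09 -0.0585 0 0" --pt "0 0 0 -0.09 -0.0585 0 0"

```text
time: 1.38
tcp_pos: [461.7, 266.2, 239.4]
tcp_rot: [0.0, 0.139, 0.99, -0.0]
ft_force: [-1.0, 0.0, 0.3]
width: 85.4
```

```bash
python3 - <<'E'
from h import *
c=cam("wrist"); p,R=pose(); print(p,R.round(3).tolist(),ctrl.get_obs()["joint_positions"].round(2))
print(proj(c,(461,267,125)),proj(c,(461,267,80)))
cv2.imwrite("pics/w1.png",c[0])
hsv=cv2.cvtColor(c[0],cv2.COLOR_BGR2HSV)
m=((hsv[...,0]<6)|(hsv[...,0]>174))&(hsv[...,1]>190)&(hsv[...,2]>80)
m=cv2.morphologyEx(m.astype(np.uint8),cv2.MORPH_OPEN,np.ones((3,3)))
cs=max(cv2.findContours(m,0,2)[0],key=cv2.contourArea)
print(cv2.boundingRect(cs),cv2.minAreaRect(cs))
E
```

```text
[460.86156908 267.49400883 239.38996125] [[-0.962, 0.273, -0.0], [0.273, 0.962, 0.0], [0.0, 0.0, -1.0]] [-0.69  0.38  0.06  1.85 -0.03  0.92  0.69]
[281.5 206. ] [281.4 192.4]
(275, 183, 28, 37) ((288.45001220703125, 201.14999389648438), (26.87936019897461, 31.622774124145508), 18.434946060180664)
```

View pics/w1.png

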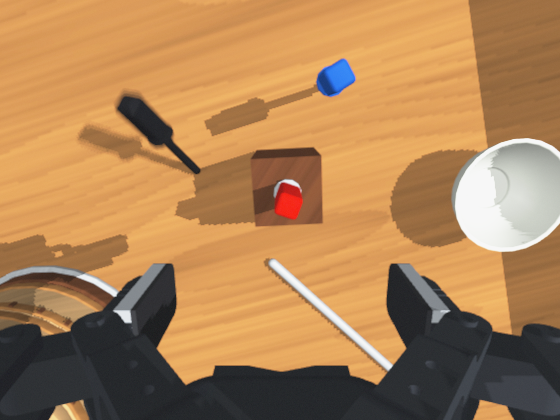

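The wrist view shows the red handle at about (288,201), its collar at (287,188) and the block around it. The blue and black look-alikes are clear of it.

```bash
python3 - <<'E'
from h import *
c=cv2.imread("pics/w1.png")[165:235,245:335]
cv2.imwrite("pics/w1c.png",cv2.resize(c,None,fx=7,fy=7,interpolation=cv2.INTER_NEAREST))
E
```

```text
(no output)
```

View pics/w1c.png

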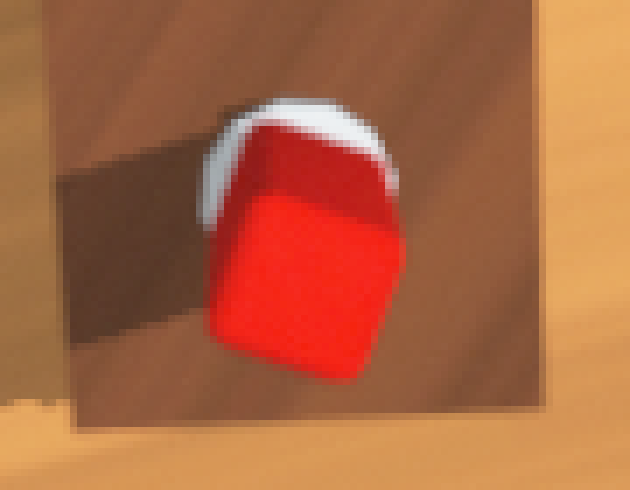

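The close crop shows the top face's centre at full-image (289,206), which puts it 5 mm along tool y. Its edges are turned +18° about tool z. I'll align and descend.

Emit:
arm_command --pt "0 0 7 0 0.0052 0 0" --pt "0 0 14 0 0.0052 0 0" --pt "0 0 18 0 0.0052 0.01 0" --pt "0 0 18 0 0.0052 0.05 0" --pt "0 0 18 0 0.0052 0.09 0" --pt "0 0 18 0 0.0052 0.125 0" --pt "0 0 18 0 0.0052 0.142 0" --pt "0 0 18 0 0.0052 0.142 0"

```text
time: 2.1
tcp_pos: [459.7, 272.7, 94.0]
tcp_rot: [-0.002, 0.29, 0.957, -0.002]
ft_force: [-0.2, -0.4, 0.8]
width: 85.3
```

Emit:
arm_command --pt "0 0 0 0 0 0 255" --pt "0 0 0 0 0 0 255" --pt "0 0 0 0 0 0 255" --pt "0 0 0 0 0 0 255" --pt "0 0 0 0 0 0 255" --pt "0 0 0 0 0 0 255" --pt "0 0 0 0 0 0 255" --pt "0 0 0 0 0 0 255" --squeeze 60

```text
time: 2.77
tcp_pos: [460.1, 273.0, 94.9]
tcp_rot: [-0.002, 0.29, 0.957, -0.001]
ft_force: [-1.2, -0.6, 11.2]
width: 17.3
```

Emit:
arm_command --pt "0 0 0 0 0 -0.015 255" --pt "0 0 0 0 0 -0.045 255" --pt "0 0 0 0 0 -0.08 255" --pt "0 0 0 0 0 -0.115 255" --pt "0 0 0 0 0 -0.14 255" --pt "0 0 0 0 0 -0.14 255"

```text
time: 3.27
tcp_pos: [462.4, 274.2, 240.1]
tcp_rot: [0.001, 0.29, 0.957, 0.002]
ft_force: [0.4, -0.2, -1.7]
width: 17.1
```

```bash
cat > go.py <<'E'
import sys
from h import *
x,y,z,yaw=map(float,sys.argv[1:5])
p,R=pose(); o=ctrl.get_obs()
Y=np.array([np.cos(np.radians(yaw)),np.sin(np.radians(yaw)),0]);Z=np.array([0,0,-1.]);T=np.stack([np.cross(Y,Z),Y,Z],1)
print("t",round(float(o["time"]),2),"p",p.round(1),"shift mm",(R.T@(np.array([x,y,z])-p)).round(1),"rot deg",np.degrees(Ro.from_matrix(R.T@T).as_rotvec()).round(1),"F",o["ft_force"].round(1),"w",round(float(o["width"]),1),"q",o["joint_positions"].round(2))
E
python3 go.py 435 -283 235 80
```

```text
t 3.27 p [462.4 274.2 240.1] shift mm [-286.8 -478.6    3.5] rot deg [  0.2   0.1 -23.7] F [ 0.4 -0.2 -1.7] w 17.1 q [-0.75  0.38  0.14  1.84 -0.07  0.92  0.4 ]
```

Emit:
arm_command --pt "0 0 -7 -0.287 -0.479 0.0 255" --pt "0 0 -14 -0.287 -0.479 0.0 255" --pt "0 0 -20 -0.287 -0.479 0.0 255" --pt "0 0 -24 -0.287 -0.479 0.0 255" --pt "0 0 -24 -0.287 -0.479 0.0 255" --pt "0 0 -24 -0.287 -0.479 0.0 255" --pt "0 0 -24 -0.287 -0.479 0.0 255" --pt "0 0 -24 -0.287 -0.479 0.0 255"

```text
time: 3.93
tcp_pos: [444.7, -59.5, 237.2]
tcp_rot: [0.001, 0.085, 0.996, 0.002]
ft_force: [2.0, 0.7, -0.4]
width: 17.4
```

```bash
python3 go.py 435 -283 225 80
```

```text
t 3.93 p [444.7 -59.5 237.2] shift mm [ -28.2 -221.9   11.5] rot deg [0.2 0.1 0.3] F [ 2.   0.7 -0.4] w 17.4 q [-0.15  0.25  0.18  2.05 -0.06  0.84  1.47]
```

Emit:
arm_command --pt "0 0 0 -0.028 -0.222 0.011 255" --pt "0 0 0 -0.028 -0.222 0.011 255" --pt "0 0 0 -0.028 -0.222 0.011 255" --pt "0 0 0 -0.028 -0.222 0.011 255" --pt "0 0 0 -0.028 -0.222 0.011 255" --pt "0 0 0 -0.028 -0.222 0.011 255" --pt "0 0 0 -0.028 -0.222 0.011 255" --pt "0 0 0 -0.028 -0.222 0.011 255"

```text
time: 4.6
tcp_pos: [434.2, -283.8, 225.1]
tcp_rot: [0.001, 0.086, 0.996, 0.002]
ft_force: [1.0, 0.4, -1.3]
width: 17.3
```

```bash
python3 - <<'E'
from h import *
c=cam("wrist"); p,R=pose(); print(p,R.round(3).tolist())
np.savez("w2.npz",K=c[1],R=c[2],t=c[3])
cv2.imwrite("pics/w2.png",c[0])
u=proj(c,(498,-139,105));v=proj(c,(498,-139,60));print(u,v)
x0=int(min(max(u[0]-60,0),440));y0=int(min(max((u[1]+v[1])/2-45,0),330))
print(x0,y0)
cv2.imwrite("pics/w2c.png",cv2.resize(c[0][y0:y0+90,x0:x0+120],None,fx=6,fy=6,interpolation=cv2.INTER_CUBIC))
E
```

```text
[ 434.56236834 -282.72744728  225.21745736] [[-0.985, 0.17, 0.002], [0.17, 0.985, 0.003], [-0.002, 0.004, -1.0]]
[478.7 252.4] [451.5 233.1]
418 197
```

View pics/w2.png

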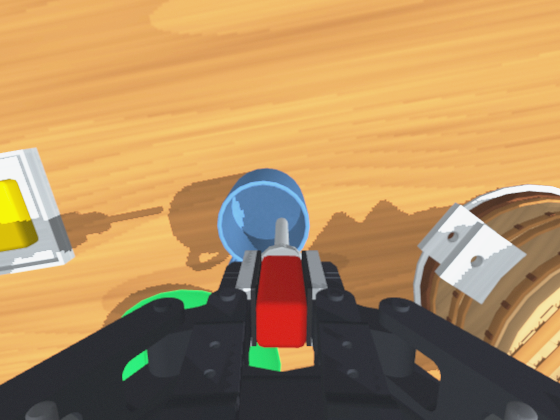

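The wrist view shows the pin in the jaws, with its tip at about (282,225). Both lug holes are visible, the upper at about (478,262) and the lower at about (453,237). I'll zoom in on them.

View pics/w2c.png

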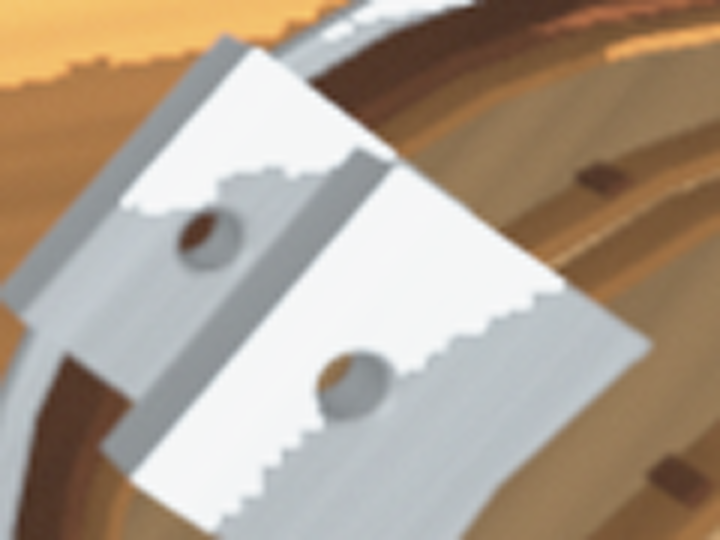

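```bash
python3 - <<'E'
from h import *
w=np.load("w2.npz"); c=(0,w["K"],w["R"],w["t"])
p=np.array([434.56,-282.73,225.22])
R=np.array([[-0.985,0.17,0.002],[0.17,0.985,0.003],[-0.002,0.004,-1.0]])
U=back(c,(476.8,260.8),105);L=back(c,(452.7,236.7),60)
A=np.array([586.5,-49.7])
for n,X in(("U",U),("L",L)):
    d=X[:2]-A; print(n,X,"r",np.hypot(*d).round(1),"ang",np.degrees(np.arctan2(d[1],d[0])).round(2))
# lug corners of upper: left-front top corner, right-front, at z105
for n,uv,z in(("Ua",(135,482),105),("Ub",(395,165),105),("La",(30,325),60),("Lb",(252,47),60)): print(n,back(c,(418+uv[0]/6-.4,197+uv[1]/6-.4),z))
print("tip pred",[proj(c,R@np.array([x,0,d])+p) for x,d in((0,90),(2,90),(0,20))])
im=cv2.imread("pics/w2.png")[205:300,235:330]; cv2.imwrite("pics/tip.png",cv2.resize(im,None,fx=6,fy=6,interpolation=2))
E
```

```text
U [ 504.9 -140.6  105. ] r 122.2 ang -131.91
L [ 501.6 -138.1   60. ] r 122.6 ang -133.84
Ua [ 513.7 -169.6  105. ]
Ub [ 475.4 -134.9  105. ]
La [ 510.6 -165.7   60. ]
Lb [ 472.5 -130.8   60. ]
tip pred [array([282.4, 217.1]), array([282.4, 214.2]), array([283. , 259.8])]
```

View pics/tip.png

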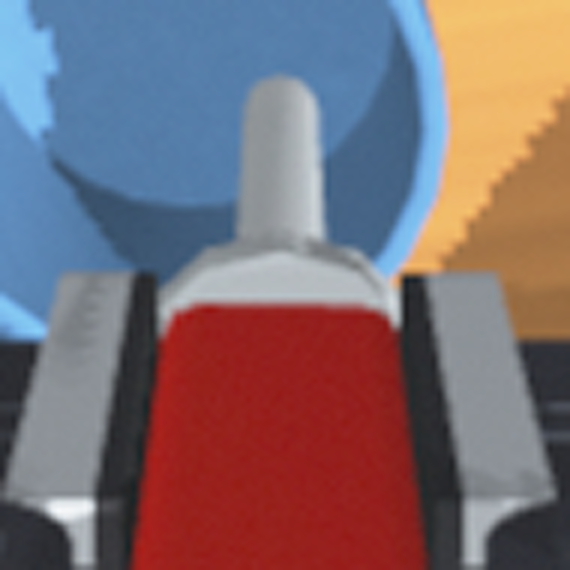

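The tip crop shows the shaft end at full-image (282,217.5), so the pin axis sits about 2.5 mm to −x of the tool axis. The upper hole comes out near (505,−141) and the lower one 4 mm along the arc from it. I'll turn the wrist and hover.

Emit:
arm_command --pt "0 0 7 0 0 0 255" --pt "0 0 14 0 0 0 255" --pt "0 0 21 0 0 0 255" --pt "0 0 28 0 0 0 255" --pt "0 0 35 0 0 0 255" --pt "0 0 42 0 0 0 255" --pt "0 0 49 0 0 0 255" --pt "0 0 56 0 0 0 255"

```text
time: 5.32
tcp_pos: [435.0, -281.2, 225.3]
tcp_rot: [-0.0, 0.545, 0.839, 0.002]
ft_force: [-0.5, 0.3, -1.2]
width: 17.4
```

```bash
python3 go.py 507 -139 225 -42
```

```text
t 5.32 p [ 435.  -281.2  225.3] shift mm [100.6 123.6   1.1] rot deg [ 0.1 -0.3 66. ] F [-0.5  0.3 -1.2] w 17.4 q [ 0.08  0.41  0.51  1.91 -0.26  0.88  1.14]
```

Emit:
arm_command --pt "0 0 7 0.01 0.012 0 255" --pt "0 0 14 0.025 0.03 0 255" --pt "0 0 21 0.04 0.049 0 255" --pt "0 0 28 0.055 0.068 0 255" --pt "0 0 35 0.07 0.086 0 255" --pt "0 0 42 0.085 0.104 0 255" --pt "0 0 49 0.095 0.117 0 255" --pt "0 0 56 0.1006 0.1236 0 255"

```text
time: 5.98
tcp_pos: [508.0, -135.1, 226.0]
tcp_rot: [-0.002, 0.875, 0.484, 0.003]
ft_force: [-0.9, 0.1, -0.5]
width: 17.2
```

Emit:
arm_command --pt "0 0 7 0 0 0 255" --pt "0 0 12 0 0 0 255" --pt "0 0 12 0 0 0 255"

```text
time: 6.23
tcp_pos: [508.1, -133.2, 225.7]
tcp_rot: [-0.002, 0.921, 0.389, 0.002]
ft_force: [-0.8, 0.1, -0.5]
width: 17.8
```

```bash
python3 go.py 507 -139 225 -42;  python3 - <<'E'
from h import *
c=cam("wrist"); p,R=pose()
np.savez("w3.npz",K=c[1],R=c[2],t=c[3],p=p,Rt=R)
cv2.imwrite("pics/w3.png",c[0])
print("U,Lpred",proj(c,(504.9,-140.6,105)),proj(c,(501.6,-138.1,60)),"tip pred",[proj(c,R@np.array([x,-.4,d])+p) for x,d in((-2.5,90),(0,90))])
cv2.imwrite("pics/w3c.png",cv2.resize(c[0][150:270,210:350],None,fx=5,fy=5,interpolation=cv2.INTER_CUBIC))
E
```

```text
t 6.23 p [ 508.1 -133.2  225.7] shift mm [-4.9  3.3  0.7] rot deg [-0.1 -0.3 -2.2] F [-0.8  0.1 -0.5] w 17.8 q [-0.44  0.5   0.82  1.91 -0.46  0.93 -0.17]
U,Lpred [285.5 215.7] [280.3 201.9] tip pred [array([281.1, 221.1]), array([281.1, 217.5])]
```

View pics/w3c.png

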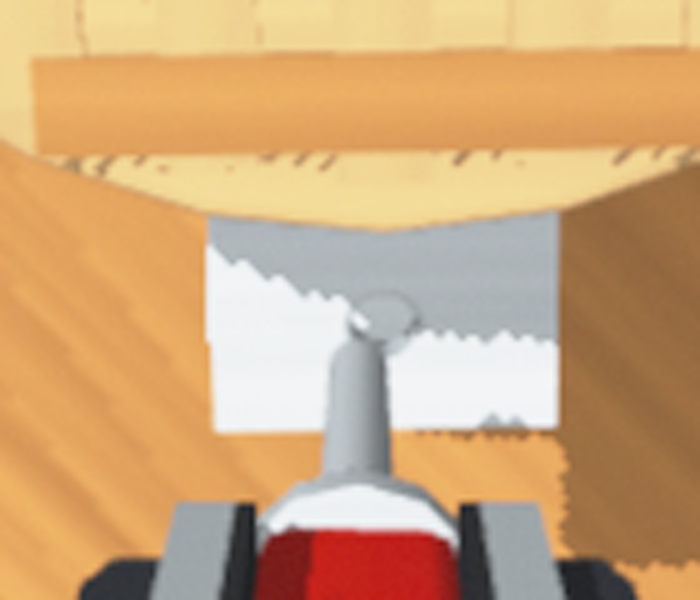

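The crop shows the upper hole mouth at full-image (287,214) and the pin tip just short of it at (281,216.6). I'll work out the offset in the tool frame.

```bash
python3 - <<'E'
from h import *
w=np.load("w3.npz"); c=(0,w["K"],w["R"],w["t"]); p,R=w["p"],w["Rt"]
U=back(c,(287,214),105); h=R.T@(U-p); print("U",U,"tool",h.round(1), "r",np.hypot(*(U[:2]-[586.5,-49.7])))
L=R.T@(np.array([-.74,.67,0])); print("L dir tool",L.round(2)); print("-> move",(h-[-2.4,-.35,0]).round(1))
d=U[:2]-[586.5,-49.7]; print(np.degrees(np.arctan2(d[1],d[0])), np.degrees(np.arctan2(R[1,1],R[0,1])))
E
```

```text
U [ 506.6 -140.5  105. ] tool [ -6.6   4.  120.7] r 120.94895617573553
L dir tool [-0.03 -1.    0.  ]
-> move [ -4.2   4.4 120.7]
-131.34635471163713 -43.88236674374427
```

Emit:
arm_command --pt "0 0 0 -0.0042 0.0044 0 255" --pt "0 0 0 -0.0042 0.0044 0 255" --pt "0 0 0 -0.0042 0.0044 0.01 255" --pt "0 0 0 -0.0042 0.0044 0.02 255" --pt "0 0 0 -0.0042 0.0044 0.025 255" --pt "0 0 0 -0.0042 0.0044 0.025 255" --pt "0 0 0 -0.0042 0.0044 0.025 255"

```text
time: 6.87
tcp_pos: [508.1, -139.8, 200.3]
tcp_rot: [-0.002, 0.92, 0.392, 0.002]
ft_force: [-0.2, -0.6, -0.8]
width: 17.4
```

```bash
python3 - <<'E'
from h import *
w=np.load("w3.npz"); p,R=w["p"],w["Rt"]
q,_=pose(); print("moved (tool)",(R.T@(q-p)).round(1),q.round(1),ctrl.get_obs()["ft_force"].round(1))
c=cam("wrist"); np.savez("w4.npz",K=c[1],R=c[2],t=c[3],p=q,Rt=_)
cv2.imwrite("pics/w4c.png",cv2.resize(c[0][150:270,210:350],None,fx=5,fy=5,interpolation=cv2.INTER_CUBIC))
E
```

```text
moved (tool) [-4.5  4.3 25.4] [ 508.1 -139.8  200.3] [-0.2 -0.6 -0.8]
```

View pics/w4c.png

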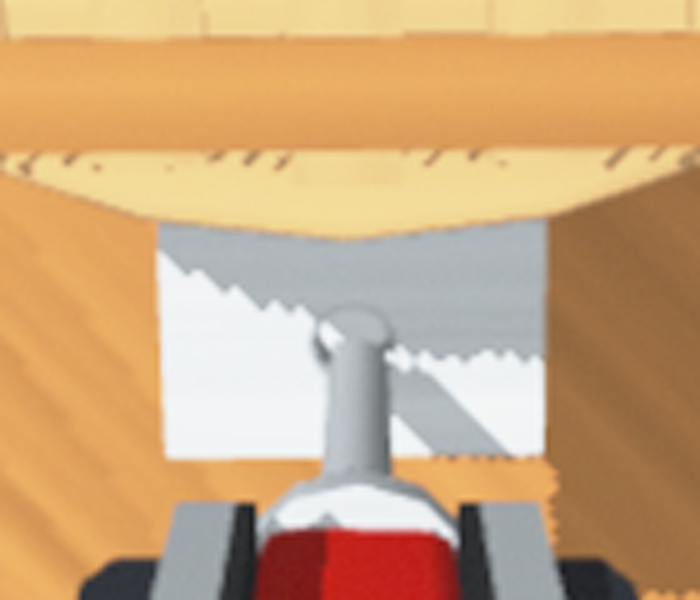

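The tip, at crop (358,340), now lines up with the hole, which is centred at about (355,339) and lies 5 mm lower. Only a sub-millimetre trim remains, so I'll feel down gently.

Emit:
arm_command --pt "0 0 0 0.0006 -0.0003 0.002 255" --pt "0 0 0 0.0006 -0.0003 0.004 255" --pt "0 0 0 0.0006 -0.0003 0.006 255" --pt "0 0 0 0.0006 -0.0003 0.008 255" --pt "0 0 0 0.0006 -0.0003 0.008 255"

```text
time: 7.33
tcp_pos: [508.4, -139.0, 192.3]
tcp_rot: [-0.002, 0.92, 0.392, 0.002]
ft_force: [0.1, 0.4, -1.1]
width: 17.2
```

Emit:
arm_command --pt "0 0 0 0 0 0.002 255" --pt "0 0 0 0 0 0.004 255" --pt "0 0 0 0 0 0.006 255" --pt "0 0 0 0 0 0.008 255" --pt "0 0 0 0 0 0.008 255"

```text
time: 7.75
tcp_pos: [508.2, -138.9, 183.9]
tcp_rot: [-0.002, 0.92, 0.392, 0.002]
ft_force: [1.1, 0.2, -0.1]
width: 17.2
```

Emit:
arm_command --pt "0 0 0 0 0 0.003 255" --pt "0 0 0 0 0 0.007 255" --pt "0 0 0 0 0 0.011 255" --pt "0 0 0 0 0 0.015 255" --pt "0 0 0 0 0 0.019 255" --pt "0 0 0 0 0 0.023 255" --pt "0 0 0 0 0 0.023 255"

```text
time: 8.33
tcp_pos: [507.9, -138.7, 160.1]
tcp_rot: [-0.003, 0.92, 0.392, 0.001]
ft_force: [-0.6, 0.6, -1.2]
width: 17.6
```

Emit:
arm_command --pt "0 0 0 0 -0.001 0 255" --pt "0 0 0 0 -0.002 0 255" --pt "0 0 0 0 -0.003 0 255" --pt "0 0 0 0 -0.0042 0 255" --pt "0 0 0 0 -0.0042 0 255" --pt "0 0 0 0 -0.0042 0 255"

```text
time: 8.83
tcp_pos: [505.0, -135.7, 160.3]
tcp_rot: [-0.003, 0.92, 0.392, 0.001]
ft_force: [2.3, -2.0, -1.9]
width: 17.8
```

```bash
python3 go.py 505 -136 150 -44; python3 -c "
from h import *
print(ctrl.get_obs()['ft_torque'])"
```

```text
t 8.83 p [ 505.  -135.7  160.3] shift mm [-0.2  0.2 10.3] rot deg [-0.2 -0.3  0.1] F [ 2.3 -2.  -1.9] w 17.8 q [-0.36  0.59  0.73  1.97 -0.55  0.8  -0.08]
[-0.53313407 -0.50481542  0.01427337]
```

The tier turned at about 3 N. Now I'll feel for the lower hole.

Emit:
arm_command --pt "0 0 0 0 0 0.003 255" --pt "0 0 0 0 0 0.006 255" --pt "0 0 0 0 0 0.009 255" --pt "0 0 0 0 0 0.011 255" --pt "0 0 0 0 0 0.0125 255" --pt "0 0 0 0 0 0.014 255" --pt "0 0 0 0 0 0.014 255"

```text
time: 9.42
tcp_pos: [505.0, -135.7, 146.0]
tcp_rot: [-0.003, 0.92, 0.392, 0.001]
ft_force: [2.5, -2.0, 0.2]
width: 17.3
```

Emit:
arm_command --pt "0 0 0 0 0 0.002 255" --pt "0 0 0 0 0 0.004 255" --pt "0 0 0 0 0 0.006 255" --pt "0 0 0 0 0 0.008 255" --pt "0 0 0 0 0 0.008 255"

```text
time: 9.83
tcp_pos: [505.0, -135.6, 137.7]
tcp_rot: [-0.003, 0.92, 0.392, 0.001]
ft_force: [2.8, -1.3, 0.5]
width: 17.2
```

Emit:
arm_command --pt "0 0 0 0 0 0.002 255" --pt "0 0 0 0 0 0.004 255" --pt "0 0 0 0 0 0.006 255" --pt "0 0 0 0 0 0.008 255" --pt "0 0 0 0 0 0.01 255" --pt "0 0 0 0 0 0.011 255" --pt "0 0 0 0 0 0.011 255"

```text
time: 10.42
tcp_pos: [505.0, -135.6, 126.5]
tcp_rot: [-0.003, 0.92, 0.392, 0.001]
ft_force: [2.8, -0.1, -0.5]
width: 17.0
```

Emit:
arm_command --pt "0 0 0 0 0 0.001 255" --pt "0 0 0 0 0 0.002 255" --pt "0 0 0 0 0 0.0025 255" --pt "0 0 0 0 0 0.0025 255"

```text
time: 10.75
tcp_pos: [505.0, -135.6, 123.9]
tcp_rot: [-0.003, 0.92, 0.392, 0.001]
ft_force: [2.0, -1.3, 1.0]
width: 17.0
```

Emit:
arm_command --pt "0 0 0 0 0 0.0008 255" --pt "0 0 0 0 0 0.0015 255" --pt "0 0 0 0 0 0.0015 255"

```text
time: 11.0
tcp_pos: [505.0, -135.6, 122.5]
tcp_rot: [-0.003, 0.92, 0.392, 0.001]
ft_force: [0.8, -0.7, 5.2]
width: 17.5
```

Contact rose by about 6 N at the expected height, so the collar is seated. I'll release and retreat straight up.

Emit:
arm_command --pt "0 0 0 0 0 -0.0012 255" --pt "0 0 0 0 0 -0.0012 120" --pt "0 0 0 0 0 -0.0012 120" --pt "0 0 0 0 0 -0.0012 120" --pt "0 0 0 0 0 -0.0012 120" --pt "0 0 0 0 0 -0.0012 120"

```text
time: 11.5
tcp_pos: [504.9, -135.5, 123.6]
tcp_rot: [-0.003, 0.92, 0.392, 0.001]
ft_force: [0.0, -0.4, 0.3]
width: 45.1
```

Emit:
arm_command --pt "0 0 0 0 0 -0.01 120" --pt "0 0 0 0 0 -0.03 120" --pt "0 0 0 0 0 -0.06 120" --pt "0 0 0 0 0 -0.09 120" --pt "0 0 0 0 0 -0.09 120" --pt "0 0 0 0 0 -0.09 120"

```text
time: 12.0
tcp_pos: [505.5, -136.1, 215.3]
tcp_rot: [-0.002, 0.92, 0.392, 0.002]
ft_force: [-0.7, 0.1, 0.6]
width: 45.2
```

```bash
python3 - <<'E'
from h import *
c=cam("wrist"); s=cam("side")
X=(503.5,-137.5)
print([proj(c,(*X,z)) for z in(155,110)],[proj(s,(*X,z)) for z in(155,110,60)],pose()[0],ctrl.get_obs()["ft_force"])
a=cv2.resize(c[0],None,fx=1,fy=1); b=cv2.resize(s[0][140:245,300:400],(400,420),interpolation=2)
cv2.imwrite("pics/end.png",np.hstack([a[:,80:480],b]))
E
```

```text
[array([280.8, 236. ]), array([281. , 214.7])] [array([340.1, 170.7]), array([338.3, 185.8]), array([336.4, 201.7])] [ 504.62891469 -135.77786596  213.49695027] [-0.27287257 -0.55533871  0.49086049]
```

View pics/end.png

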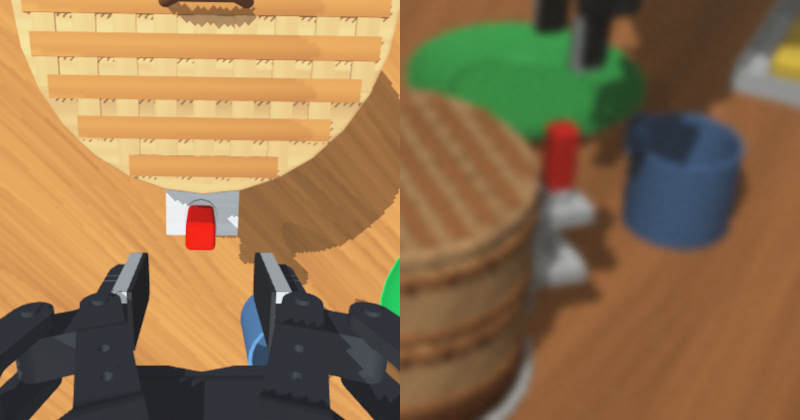

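The pin stands upright on the upper lug with the jaws clear. In the side view its handle top is at row 170.5, against 170.7 predicted for the collar fully home.

```bash
python3 -c "
from bench import ctrl
print(ctrl.sign_off())"
```

```text
the job is handed in; nothing more can be done
None
```

The red-handled pin is out of its block and threaded down through both steamer lugs. Its collar is home on the upper lug, and I let go of it and handed the job in at about 12 s of the 72 s allowed.

- **Threading:** The tip entered the upper hole with no noticeable force. I then eased the upper tier about 4 mm round at about 3 N to line it up with the lower hole, and the pin passed through that at under 3 N.
- **Seating:** Pushing down met about 6 N of springy resistance at the height expected for the collar on the lug, so I eased off and opened the jaws.
- **Last checks:** After backing off about 90 mm, force readings were back to noise. The side view put the handle top at row 170.5, against 170.7 predicted for fully home, and the pin looked upright with the mug and plate undisturbed.
- **Disagreement:** My camera estimates put the holes 121–123 mm from the steamer's axis instead of 125 mm, about the calibration error. I allowed for this by lining up tip and hole in one wrist picture.

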